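# Check the locked parking-brake pedal with a plunger gauge

## Task

With the gripper, press the parking-brake pedal on the bench all the way down to its stop, where its friction lock keeps it. Then lift the plunger gauge out of its stand and hold it upright with its tip on the small round metal disc of the locked pedal, pressed gently so that the plunger is about half-way in, without ramming it. Finish while still holding the gauge there, and leave the tape measure, screwdriver, tape roll and sanding block where they lie.

Things in the scene. Friction and masses are not known exactly. Their poses are not given: they have to be found in the camera images.
- pedal_frame: Fixed floor plate of the parking-brake pedal, dark steel, 170 (x) x 110 (y) x 8 mm with two upright cheeks, up to 54 mm high, at its +x end that carry the hinge pin. Origin: centre of the underside, on the bench. The hinge axis runs along its y axis at x = +65 mm, z = 40 mm; the pedal reaches from there to the -x end. A rubber stop stands under the pedal.
- pedal (a joint): Hinge angle of the pedal, rad: 0 = fully up (front end raised 0.35 rad), 0.35 = down on its stop, where the pedal plate is level. Steel plate 84 mm wide reaching 162 mm from the hinge, covered over its front 112 mm by a ribbed black rubber pad; the top of the pad is 10 mm above the hinge axis line (50 mm above the bench when level). A return spring and a friction lock: it stays where it is left. Pushing down at its front takes about 4 N at first and about 7 N at the bottom.
- pedal_front (a point): Point on top of the rubber pad near the front edge, on the pedal's middle line, 137 mm from the hinge axis along the plate and 10 mm above it; a good place to push. Moves with the pedal; axes are the pedal's (x along the plate towards the hinge, z square to the plate, up when level).
- pedal_spot (a point): Centre of the top face of the marked spot: a round aluminium disc, 22 mm in diameter, standing 3 mm out of the rubber pad, 92 mm from the hinge axis along the plate and 14 mm to +y of the middle line; its top is 53 mm above the bench when the pedal is down. Moves with the pedal; axes as for pedal_front.
- gauge_stand: Fixed plywood stand, 90 x 90 x 75 mm, open at front and back, with a 19 mm hole through the middle of its 8 mm top plate. The gauge's body stands on the top plate with its stem and plunger hanging through the hole. Origin: centre of the underside.
- gauge_center (a point): Centre of the body of the loose plunger gauge: a grey rectangular body 26 (x) x 44 (y) x 60 mm (z) with a round white dial, 39 mm wide, standing 3 mm out of the face towards its -x. Grip it across the 44 mm (along its y). Below the body a steel stem, 10 mm in diameter, reaches 25 mm down, and a sprung plunger 25 mm further. z points up along the plunger's line. About 0.15 kg. It must rise a little over 50 mm to clear the stand.
- gauge_tip (a point): Lowest point of the plunger's ball tip (8 mm in diameter): 80 mm below gauge_center along the gauge's z when the plunger is out, less the plunger's value when it is pressed. Moves with the plunger.
- plunger (a joint): How far the plunger is pushed into the gauge, m: 0 = fully out, 0.012 = driven to its end. The spring gives 1.5 N at 0, about 3.3 N half-way and about 5 N at the end; beyond that the gauge is rigid.
- tape_measure: Bystander: tape measure, 36 x 98 x 64 mm. Origin at its underside. Leave alone.
- screwdriver_cross: Bystander: screwdriver, 210 mm long, lying, 27 mm high. Origin at its underside. Leave alone.
- electrical_tape: Bystander: roll of black tape, 60 mm in diameter, 18 mm high. Origin at its underside. Leave alone.
- sanding_block: Bystander: dark sanding block, 64 x 112 x 36 mm. Origin at its underside. Leave alone.
Not all that is in view belongs to the job. There is more than one size of the pedal_frame; the one meant has the size given above. What is shaped like the part that bears gauge_center but orange is not meant.

How it is judged (in metres and radians):
On the way, in this order (a step that is already met when the one before it is completed fails the run):
1. the pedal is pressed down to its stop by the gripper while the gauge is still in its stand (value of joint pedal above 0.325 rad and contact force between any of the fingers, the arm and pedal_frame above 1 N and distance of gauge_center from where it was at the start of the episode below 0.02 m), for 0.1 s.
2. the gauge is lifted clear of its stand in the gripper, the pedal still down (z of gauge_center in the frame of gauge_stand above 0.155 m and contact force between the fingers and gauge above 1 N and value of joint pedal above 0.315 rad), for 0.2 s.
At the end, for the whole second after the job is handed in: The pedal is still down (over 0.315 rad); the gripper holds the gauge, still, within 0.12 rad of upright; its tip rests on the disc within 9 mm of the centre with 1 to 7 N; the plunger is 2 to 10 mm in; the gauge is clear of its stand (value of joint pedal above 0.315 rad and angle between gauge_center's own z axis and vertical below 0.12 rad and horizontal distance between gauge_tip and pedal_spot below 0.009 m and z of gauge_tip in the frame of pedal_spot below 0.003 m and value of joint plunger between 0.002 and 0.01 m and contact force between gauge and pedal_frame between 1 and 7 N and contact force between the fingers and gauge above 1 N and contact force between gauge and gauge_stand below 0.1 N and linear speed of gauge below 0.02 m/s); the arm keeps its last pose, push and grip.
It fails at once if the gauge is rammed against the pedal (over 12 N) (contact force between gauge and pedal_frame above 12 N).
It fails at once if the tape measure is disturbed (moved over 30 mm) (distance of tape_measure from where it was at the start of the episode above 0.03 m).
It fails at once if the screwdriver is disturbed (moved over 30 mm) (distance of screwdriver_cross from where it was at the start of the episode above 0.03 m).
It fails at once if the roll of tape is disturbed (moved over 30 mm) (distance of electrical_tape from where it was at the start of the episode above 0.03 m).
It fails at once if the sanding block is disturbed (moved over 30 mm) (distance of sanding_block from where it was at the start of the episode above 0.03 m).
It also fails if it takes over 61 s, if anything falls off the work surface, if the arm or the gripper's body presses on something with over 40 N, if the wrist force passes 120 N, or if a joint passes its speed limit or range.

## Robot

A 6-joint arm with a two-finger parallel gripper is mounted at the origin on a cart in front of the work surface, level with it; the furniture and walls round the work are solid. World frame = base frame: x ahead of the robot, y to its left, z up, the work surface at z = 0. Lengths are in mm, angles in rad, forces in N, time in s.
With the tool pointing down it reaches from about 350 to 775 mm from the base axis. Payload 7.3 kg.
Tool frame: the origin (TCP) lies midway between the tips of the shut fingers; the grasp point (between the pads) lies 19 mm behind it (bot.grip_depth is the distance from the TCP to the grasp point, in mm); z points along the fingers, x is the direction in which the jaws open and shut, and the axes are right-handed (so a half turn about z gives the same grasp; the last joint's range is limited). The gripper opens to 92 mm and grips with 3 to 60 N. Pads are 19 mm wide; open, the fingers measure 130 mm over their backs; the gripper's body (75 mm by 190 mm) begins 47 mm behind the grasp point.
Start: joints at [1.054, 0.342, 1.524, -0, 1.275, -0.146], TCP at [190.227, 489.345, 226.741] pointing down, gripper open.
Joint ranges: [-2.53, 2.53], [-0.77, 2.02], [0.04, 2.7], [-1, 4.14], [0.28, 2.66], [-3.11, 3.11]. Speed limits (rad/s): [2.57, 2.57, 3.14, 3.14, 3.14, 3.14].

## Interface

Orientations are given as [roll, pitch, yaw] about the fixed x, y, z axes, in that order (R = Rz(yaw) Ry(pitch) Rx(roll)).
In Python, from plant import bot gives the robot as it stands. The module is installed in compiled form; this text tells all that it offers.
- The arm moves only by the shell command python3 -m inch 'ROWS'. ROWS is JSON, a list that holds one entry, the list of rows, each a list of 7 numbers: the shift along the tool's x, y, z each as a share of 0.2 m, from -1 to 1, then the turn, a rotation vector about the tool's x, y, z each as a share of 45 degrees, from -1 to 1, then the closure, from -1 (fully open) to 1 (shut), so that 0 is half open. A call has exactly 10 rows; each row is the pose to reach, as a shift and turn from the pose commanded when the call began, along the tool's axes at that moment; what a row does not reach only later rows make up. A row lasts 1/8 s, in which the tool goes at most 62.5 mm and 10.7 degrees, less where a joint would pass 70% of its speed; a pose out of reach is approached as far as the arm can. A call with a number of a shift or a turn outside -1 to 1 is refused whole. A call with a gripper value outside its range is refused whole. The fingers move at their own pace and stop on an object; the grip force is fixed at half the most. Time passes only in rows, so rows that repeat a pose let the fingers close, or fill a call up. It gives the time, the measured TCP pose, the force and the opening at its end, in the units of the state.
- bot.get_obs(): the state, without advancing time (a new reading comes with each control period).
- bot.capture(name): name is "scene" or "top" or "wrist"; returns the picture (420x560x3 uint8, red, green, blue); there is no depth.
- bot.camera_params(name): a dict with "fx", "fy", "cx", "cy" (pixels), "R" (3x3) and "t" (3): a world point X has camera coordinates R X + t; the wrist camera has in their place "T_tool_cam" (4x4, takes a point from camera to tool coordinates, whose origin is the TCP and whose axes are the tool frame's). Camera axes: x right, y down, z forward; pixel columns grow to the right and rows downward; lengths in mm; the calibration is good to about 2 mm. A picture is of the moment at which its call begins: read the wrist's pose just before it. camera_params takes no time and is no camera call.
- bot.close_job(): hands the job in, once; it reports no verdict.
The state is a dict: "time": time; "joint_positions": joint angles; "dq": joint speeds; "tau": joint torques, N m; "tool_pos": TCP position; "tcp_rot": TCP orientation; "contact_force": force on the tool from outside, world axes, zero at the start; "moment": the same for the moment, N m; "grip_width": finger opening in mm.
Only numpy, scipy, OpenCV 4.12 (cv2) and the standard library are available. Lean on these libraries where they do the work, as an engineer would, in place of code of your own. Each camera call takes 0.05 s, during which the arm holds its last target.

## Working session

There is one attempt and no reset: what is moved stays moved. The work goes in short steps, Python scripts to look and compute and a shell command to move; the robot and the scene stay as the last step left them, time stands still between calls to the robot, and variables do not carry over. Pictures are saved under pics/ and viewed, and the job is handed in when it is done.

```bash
mkdir -p pics; ls; python3 - <<'E'
from plant import bot
import cv2,numpy as np
print(bot.get_obs())
for n in("scene","top","wrist"):
    im=bot.capture(n); cv2.imwrite(f"pics/{n}0.png",im[:,:,::-1])
    print(n,bot.camera_params(n))
E
```

```text
pics
{'time': 0.0, 'joint_positions': array([ 1.05399179e+00,  3.42726333e-01,  1.52502566e+00, -1.43500324e-05,
        1.27539071e+00, -1.46007556e-01]), 'dq': array([-0.0020943 , -0.00047806, -0.00102958, -0.00057333, -0.00135733,
       -0.00139672]), 'tau': array([-3.35123359e-04, -4.31235337e+01, -2.44226933e+01,  7.17120920e-02,
        5.55522332e-02, -2.20040265e-04]), 'tool_pos': array([190.02057199, 488.96536218, 226.04007271]), 'tcp_rot': array([-3.14138071e+00,  1.53555750e-03,  1.20000370e+00]), 'contact_force': array([-0.58696108, -0.93887548, -0.03698333]), 'moment': array([0.00235737, 0.00360882, 0.0318776 ]), 'grip_width': 92.2331943742393}
scene {'fx': 543.5324756640817, 'fy': 543.5324756640817, 'cx': 280.7950440929102, 'cy': 206.5743404785786, 'R': array([[ 0.89291188, -0.45010886,  0.01050648],
       [-0.33404886, -0.6779604 , -0.65481376],
       [ 0.30186045,  0.58118131, -0.75571725]]), 't': array([-600.12490658,   22.51635076, 1515.39829924])}
top {'fx': 434.8130278541468, 'fy': 434.8130278541468, 'cx': 283.6084256135623, 'cy': 206.7314639937819, 'R': array([[ 0.06055532, -0.99816415,  0.00117278],
       [-0.97739497, -0.05953367, -0.20286647],
       [ 0.20256386,  0.01113837, -0.97920571]]), 't': array([-312.44821773,  496.84092774, 1037.8097607 ])}
wrist {'fx': 308.94646998603446, 'fy': 308.94646998603446, 'cx': 276.5580671195978, 'cy': 211.4367981740042, 'T_tool_cam': array([[ 9.99999900e-01, -3.33186888e-04, -2.98267613e-04,
        -8.83809673e-01],
       [ 4.09435648e-04,  9.50392031e-01,  3.11054369e-01,
        -8.51044119e+01],
       [ 1.79831925e-04, -3.11054460e-01,  9.50392072e-01,
        -1.57899199e+02],
       [ 0.00000000e+00,  0.00000000e+00,  0.00000000e+00,
         1.00000000e+00]])}
```

View pics/scene0.png

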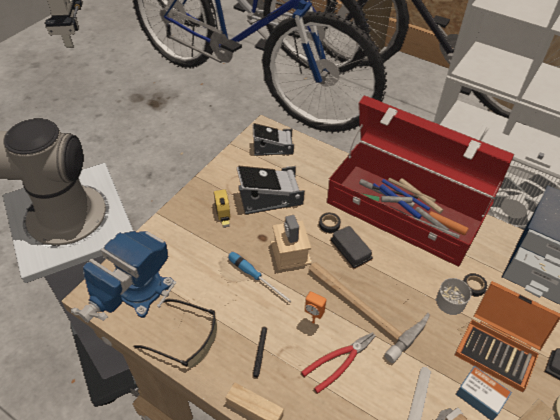

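View pics/top0.png

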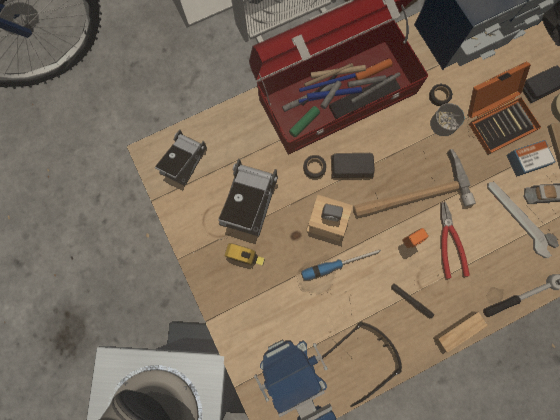

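View pics/wrist0.png

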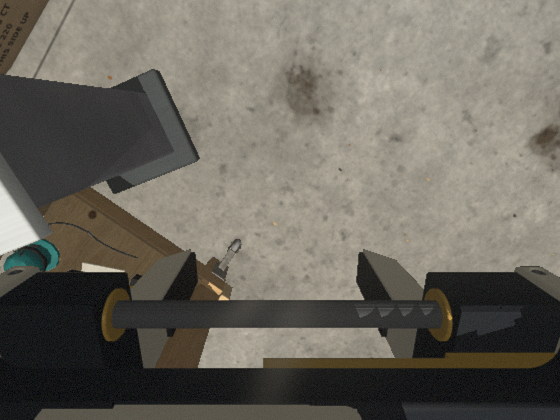

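Candidates are:
- **Pedal:** the large one at scene (270,188) / top (248,197), or the small one at scene (273,138) / top (180,157).
- **Gauge:** the grey one in the stand at scene (291,228) / top (332,212), or the orange one at scene (315,303) / top (415,238).

By the description I choose the large pedal and the grey gauge. I'll check both in a close crop.

```bash
cat > h.py <<'E'
import numpy as np,cv2
from plant import bot
from scipy.spatial.transform import Rotation as Ro
def ray(n,u,v,pose=None):
    c=bot.camera_params(n); d=np.array([(u-c['cx'])/c['fx'],(v-c['cy'])/c['fy'],1.])
    if n=='wrist':
        T=c['T_tool_cam']; p,r=pose; R=Ro.from_euler('xyz',r).as_matrix()
        return R@T[:3,3]+p, R@T[:3,:3]@d
    return -c['R'].T@c['t'], c['R'].T@d
def onz(o,d,z): return o+d*(z-o[2])/d[2]
def tri(rays):
    A=np.zeros((3,3));b=np.zeros(3);
    for o,d in rays:
        d=d/np.linalg.norm(d);P=np.eye(3)-np.outer(d,d);A+=P;b+=P@o
    x=np.linalg.solve(A,b)
    return x,[np.linalg.norm(np.cross(x-o,d/np.linalg.norm(d))) for o,d in rays]
def proj(n,X,pose=None):
    c=bot.camera_params(n)
    if n=='wrist':
        T=c['T_tool_cam'];p,r=pose;R=Ro.from_euler('xyz',r).as_matrix()
        q=T[:3,:3].T@(R.T@(np.array(X)-p)-T[:3,3])
    else: q=c['R']@np.array(X)+c['t']
    return np.array([c['fx']*q[0]/q[2]+c['cx'],c['fy']*q[1]/q[2]+c['cy']])
E
python3 - <<'E'
import cv2,numpy as np
t=cv2.imread('pics/top0.png');s=cv2.imread('pics/scene0.png')
a=cv2.resize(t[120:280,140:360],None,fx=3.6,fy=3.6,interpolation=cv2.INTER_CUBIC);cv2.imwrite('pics/topc.png',a)
a=cv2.resize(s[110:285,190:380],None,fx=3.4,fy=3.4,interpolation=cv2.INTER_CUBIC);cv2.imwrite('pics/scenec.png',a)
E
```

```text
(no output)
```

View pics/topc.png

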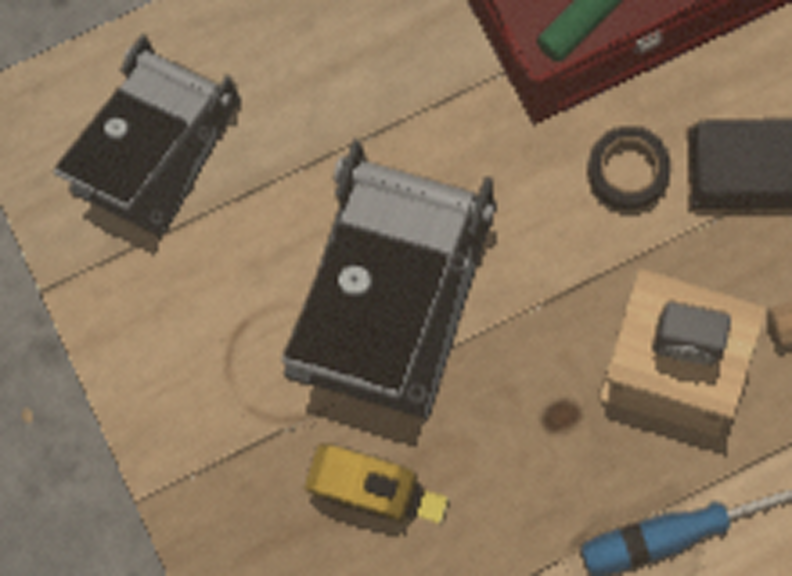

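View pics/scenec.png

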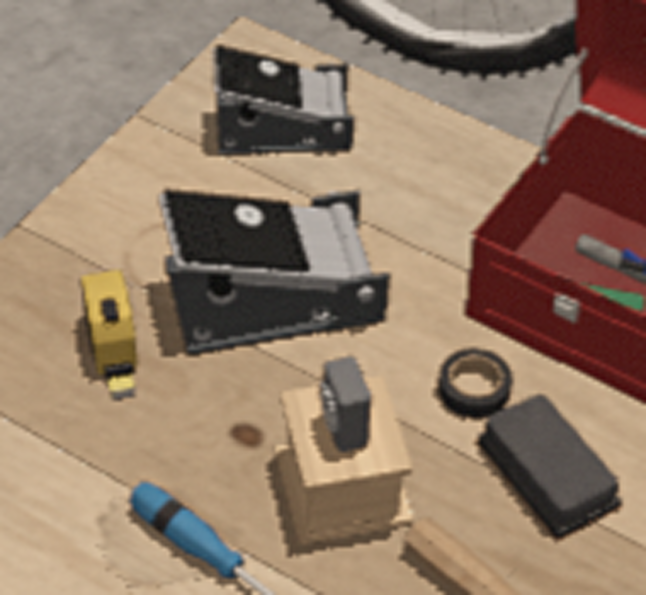

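```bash
python3 - <<'E'
from h import *
t=cv2.imread('pics/top0.png');s=cv2.imread('pics/scene0.png')
def blob(im,x0,y0,x1,y1,th):
    g=im[y0:y1,x0:x1].astype(int).min(2); m=(g>th).astype(np.uint8)
    n,l,st,c=cv2.connectedComponentsWithStats(m); 
    i=1+np.argmax(st[1:,4]); return c[i]+[x0,y0],st[i,4]
dt=blob(t,231,190,246,206,110);ds=blob(s,255,166,272,182,110);print(dt,ds)
T=lambda x,y:ray('top',x/3.6+139.64,y/3.6+119.64)
S=lambda x,y:ray('scene',x/3.4+189.65,y/3.4+109.65)
print('disc',tri([ray('top',*dt[0]),ray('scene',*ds[0])]))
for n,a,b in [('fl',(288,358),(165,192)),('fr',(401,390),(176,262)),('rl',(343,228),(295,205)),('rr',(448,262),(308,270)),
  ('gbl',(672,302),(338,359)),('stand near -y corner',(727,416),(410,468)),('stand +x+y',(638,270),(282,392)),('st2',(768,304),(378,375)), ('tape',(0,0),(0,0))]:
    if n!='tape':print(n,tri([T(*a),S(*b)]))
for n,p in [('g',(694,312)),('gl',(660,345)),('gr',(722,355))]:print(n,onz(*T(*p),135))
for n,p in [('tm',(318,455)),('tm',(405,520)),('sd',(590,555)),('sand',(690,210)),('roll',(628,170))]:print(n,onz(*T(*p),20))
E
```

```text
(array([238.        , 197.04166667]), np.int32(48)) (array([262.72972973, 172.72972973]), np.int32(37))
disc (array([ 527.11091962, -170.09852638,   84.55363819]), [np.float64(1.8396546809803216), np.float64(1.8396546809802754)])
fl (array([ 468.20878885, -133.68344338,  103.37894298]), [np.float64(3.2040981826165877), np.float64(3.204098182616568)])
fr (array([ 448.18335942, -208.65897819,  102.90112425]), [np.float64(0.24700815056994166), np.float64(0.2470081505698475)])
rl (array([ 571.62024343, -157.65871259,   62.75504708]), [np.float64(5.87753278103261), np.float64(5.877532781032766)])
rr (array([ 548.65508875, -232.09403056,   66.697151  ]), [np.float64(3.6933782388914316), np.float64(3.693378238891481)])
gbl (array([ 506.31954042, -379.49376904,  138.28744073]), [np.float64(4.027008576308901), np.float64(4.027008576308881)])
stand near -y corner (array([ 487.2276872 , -439.89441287,   73.70317169]), [np.float64(40.365335023011674), np.float64(40.36533502301158)])
stand +x+y (array([ 504.9130431 , -355.20047879,   93.47701686]), [np.float64(35.263558263869946), np.float64(35.263558263869946)])
st2 (array([ 503.3047691 , -435.40237123,  180.44860544]), [np.float64(0.06338708113546902), np.float64(0.0633870811354966)])
g [ 505.37838003 -395.0682485   135.        ]
gl [ 482.5517671  -374.21602066  135.        ]
gr [ 478.4752579  -413.94726785  135.        ]
tm [ 411.42888897 -147.04272188   20.        ]
tm [ 369.85596564 -211.47327855   20.        ]
sd [ 353.56528183 -341.39706066   20.        ]
sand [ 605.51489763 -401.15661274   20.        ]
roll [ 632.97419659 -354.82334938   20.        ]
```

The crops confirm it. The large pedal has its disc at top (238,197) / scene (263,173), about (527,-170,85), which agrees with a raised pedal. The grey gauge is in the plywood stand. Next I move towards the pedal.

```bash
python3 -m inch '[[[-0.1,0.1,0,0,0,0,-1],[-0.25,0.25,0,0,0,0,-1],[-0.4,0.4,0,0,0,0,-1],[-0.55,0.55,0,0,0,0,-1],[-0.7,0.7,0,0,0,0,-1],[-0.85,0.85,0,0,0,0,-1],[-1,1,0,0,0,0,-1],[-1,1,0,0,0,0,-1],[-1,1,0,0,0,0,-1],[-1,1,0,0,0,0,-1]]]'
```

```text
time: 1.4
tool_pos: [303.8, 231.2, 226.7]
tcp_rot: [-3.141, -0.0, 1.201]
contact_force: [-0.6, -0.1, 1.2]
grip_width: 91.9
```

```bash
python3 -m inch '[[[-0.1,0.1,0,0,0,0,-1],[-0.25,0.25,0,0,0,0,-1],[-0.4,0.4,0,0,0,0,-1],[-0.55,0.55,0,0,0,0,-1],[-0.7,0.7,0,0,0,0,-1],[-0.85,0.85,0,0,0,0,-1],[-0.95,0.95,0,0,0,0,-1],[-1,1,0,0,0,0,-1],[-1,1,0,0,0,0,-1],[-1,1,0,0,0,0,-1]]]'; python3 - <<'E'
from h import *
o=bot.get_obs();print(o['time'],o['tool_pos'],o['tcp_rot'],o['contact_force'],o['joint_positions'])
cv2.imwrite('pics/w1.png',bot.capture('wrist')[:,:,::-1]);np.savez('w1.npz',p=o['tool_pos'],r=o['tcp_rot'])
E
```

```text
time: 2.65
tool_pos: [417.7, -27.3, 226.6]
tcp_rot: [-3.141, -0.0, 1.201]
contact_force: [-1.0, -0.8, 0.0]
grip_width: 92.0
2.65 [417.69522102 -27.31901175 226.63173616] [-3.14098117e+00 -3.49533249e-04  1.20121017e+00] [-0.98383926 -0.84897304  0.04409735] [-2.49183512e-01  1.46201312e-01  1.78974975e+00  4.50029154e-04
  1.20620670e+00 -1.45055437e+00]
```

View pics/w1.png

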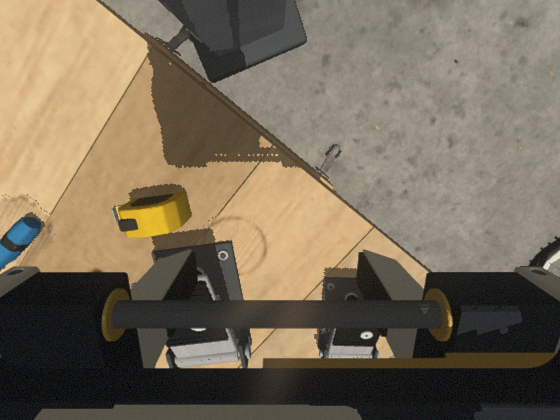

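The view shows the tape measure at (150,210) and the pedal partly hidden by the gripper. I'll move the camera over the pedal.

```bash
python3 -m inch '[[[-0.07,0.1,-0.05,0,0,0,-1],[-0.15,0.25,-0.1,0,0,0,-1],[-0.25,0.45,-0.2,0,0,0,-1],[-0.35,0.65,-0.2,0,0,0,-1],[-0.45,0.85,-0.2,0,0,0,-1],[-0.55,0.95,-0.2,0,0,0,-1],[-0.55,1,-0.2,0,0,0,-1],[-0.55,1,-0.2,0,0,0,-1],[-0.55,1,-0.2,0,0,0,-1],[-0.55,1,-0.2,0,0,0,-1]]]'; python3 - <<'E'
from h import *
o=bot.get_obs();print(o['time'],o['tool_pos'],o['tcp_rot'],o['contact_force'],o['joint_positions'])
cv2.imwrite('pics/w2.png',bot.capture('wrist')[:,:,::-1]);np.savez('w2.npz',p=o['tool_pos'],r=o['tcp_rot'])
E
```

```text
time: 3.95
tool_pos: [564.4, -202.5, 267.2]
tcp_rot: [3.141, -0.0, 1.201]
contact_force: [0.3, -0.3, 1.2]
grip_width: 92.0
3.95 [ 564.40955241 -202.47981185  267.17343295] [ 3.14121734e+00 -1.28636357e-04  1.20097759e+00] [ 0.27102914 -0.25493991  1.21431373] [-4.72293366e-01  4.57049624e-01  1.23450104e+00  1.67581948e-04
  1.44968180e+00 -1.67329115e+00]
```

View pics/w2.png

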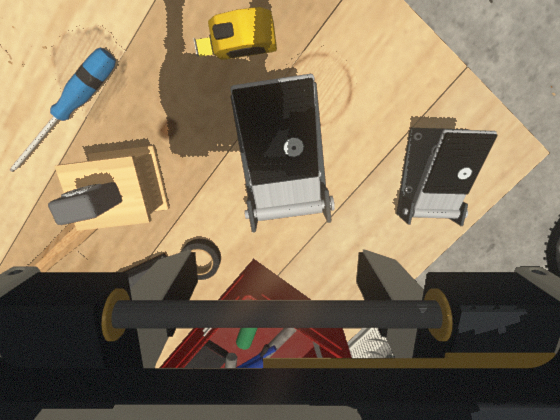

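```bash
python3 - <<'E'
import cv2
s=cv2.imread('pics/w2.png')
a=cv2.resize(s[60:240,215:345],None,fx=3.2,fy=3.2,interpolation=cv2.INTER_CUBIC)
b=cv2.resize(s[60:240,40:150],None,fx=3.2,fy=3.2,interpolation=cv2.INTER_CUBIC)
import numpy as np
cv2.imwrite('pics/w2c.png',np.hstack([a,b]))
E
```

```text
(no output)
```

View pics/w2c.png

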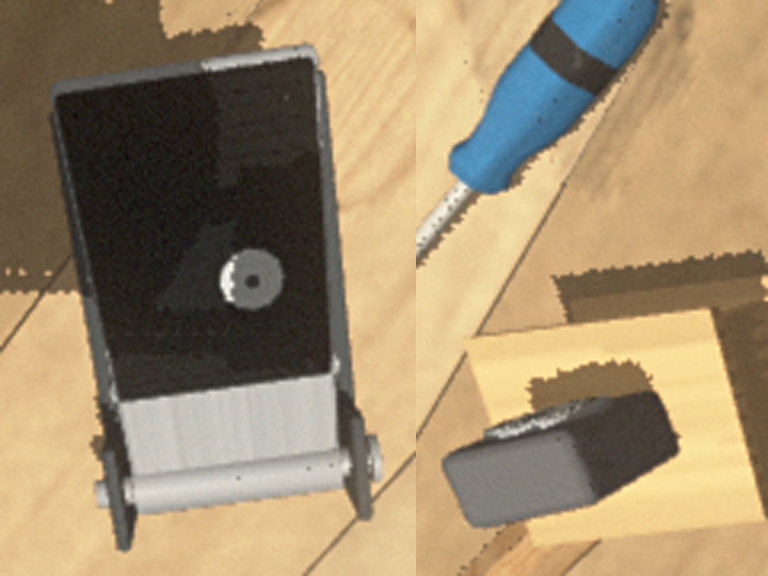

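```bash
python3 - <<'E'
from h import *
f=np.load('w2.npz');P=(f['p'],f['r'])
W=lambda x,y,o=(215,60):ray('wrist',(x+.5)/3.2+o[0]-.5,(y+.5)/3.2+o[1]-.5,P)
G=lambda x,y:W(x-416,y,(40,60))
T=lambda x,y:ray('top',x/3.6+139.64,y/3.6+119.64)
S=lambda x,y:ray('scene',x/3.4+189.65,y/3.4+109.65)
print('disc',tri([W(252,281),ray('top',238,197.04),ray('scene',262.73,172.73)]),tri([W(252,281),ray('top',238,197.04)])[0], onz(*W(252,281),83.8))
fl,fr,rl,rr=[onz(*W(*q),z) for q,z in [((318,57),104),((56,93),104),((335,372),66),((115,400),66)]]
print('pad',fl,fr,rl,rr)
h=[onz(*W(*q),40) for q in [(100,495),(378,460)]];print('hinge',h)
for a,b in((fr,fl),(rr,rl),(h[0],h[1])): d=b-a;print('yaw',np.arctan2(d[1],d[0])-np.pi/2,np.hypot(*d[:2]))
g=[onz(*G(*q),135)for q in((446,460),(566,432),(594,500),(470,525))];print('gauge top',g,np.mean(g,0))
for a,b in((0,1),(3,2)): d=g[b]-g[a];print('yaw',np.arctan2(d[1],d[0])-np.pi/2,np.hypot(*d[:2]))
s=[onz(*G(*q),75)for q in((468,340),(712,310),(766,520),(523,545))];print('stand',s)
for a,b in((0,1),(3,2)): d=s[b]-s[a];print('yaw',np.arctan2(d[1],d[0])-np.pi/2,np.hypot(*d[:2]))
print(np.mean([s[0],s[2]],0))
# height check: gauge top corners in two views
print(tri([G(566,432),T(660,345)]), tri([G(446,460),T(722,355)]))
print('far corners',tri([G(594,500),T(672,302)]),tri([G(470,525),T(728,314)]))
E
```

```text
disc (array([ 527.25332057, -169.70937593,   84.0430268 ]), [np.float64(0.2980517487019883), np.float64(1.8159445104223157), np.float64(1.889303117577691)]) [ 527.92167696 -168.93257245   74.7886973 ] [ 527.24899826 -169.41111126   83.8       ]
pad [ 469.89543481 -128.33439786  104.        ] [ 450.71803841 -205.46287941  104.        ] [ 571.52245237 -152.17815781   66.        ] [ 551.94346779 -231.78874383   66.        ]
hinge [array([ 591.46192351, -257.26373297,   40.        ]), array([ 618.50900693, -146.07725292,   40.        ])]
yaw -0.2437003389630248 79.4768846832549
yaw -0.24114860485513256 81.9828155381774
yaw -0.23862395674674608 114.4289214609756
gauge top [array([ 484.91646613, -411.74088728,  135.        ]), array([ 490.56076656, -372.70331295,  135.        ]), array([ 512.52412563, -376.39170318,  135.        ]), array([ 505.65113832, -416.95464482,  135.        ])] [ 498.41312416 -394.44763706  135.        ]
yaw -0.14359126699192393 39.443508170085465
yaw -0.1678458954367652 41.141100972957425
stand [array([ 449.99843523, -428.31384517,   75.        ]), array([ 472.05248923, -342.18442786,   75.        ]), array([ 548.64320575, -362.36825177,   75.        ]), array([ 524.18427464, -453.344035  ,   75.        ])]
yaw -0.2506713447912099 88.90814261862037
yaw -0.26264060413282864 94.20632910623121
[ 499.32082049 -395.34104847   75.        ]
(array([ 487.30946625, -375.75771759,  128.47596569]), [np.float64(3.573997596866171), np.float64(3.573997596866055)]) (array([ 482.304638  , -415.43345048,  129.10429192]), [np.float64(2.7674929998930535), np.float64(2.7674929998929)])
far corners (array([ 512.95849497, -381.42464155,  127.70179672]), [np.float64(0.27286524096573966), np.float64(0.27286524096557674)]) (array([ 505.52452098, -416.90177596,  135.00367776]), [np.float64(0.1300798379035055), np.float64(0.1300798379037374)])
```

The wrist camera puts the disc at (527.3,-169.6,84.0), which agrees with the fixed cameras. Pedal yaw is -0.24, and the gauge is near (499,-395) with yaw about -0.16. I now go above the pedal front with the fingers shut.

```bash
python3 -m inch '[[[0,-0.05,0.1,0,0,0,1],[0,-0.15,0.2,0,0,0,1],[0,-0.25,0.35,0,0,0,1],[-0.01,-0.35,0.5,0,0,0,1],[-0.01,-0.44,0.62,0,0,0,1],[-0.01,-0.44,0.7,0,0,0,1],[-0.01,-0.44,0.74,0,0,0,1],[-0.01,-0.44,0.74,0,0,0,1],[-0.01,-0.44,0.74,0,0,0,1],[-0.01,-0.44,0.74,0,0,0,1]]]'
```

```text
time: 5.25
tool_pos: [482.3, -173.6, 119.3]
tcp_rot: [3.14, 0.0, 1.2]
contact_force: [-1.2, 0.9, 0.2]
grip_width: 0.8
```

```bash
python3 -m inch '[[[0,0,0.06,0,0,0,1],[0,0,0.1,0,0,0,1],[0,0,0.15,0,0,0,1],[0,0,0.2,0,0,0,1],[0,0,0.24,0,0,0,1],[0,0,0.28,0,0,0,1],[0,0,0.31,0,0,0,1],[0,0,0.33,0,0,0,1],[0,0,0.345,0,0,0,1],[0,0,0.345,0,0,0,1]]]'; python3 - <<'E'
from h import *
o=bot.get_obs();print(o['time'],o['tool_pos'],o['contact_force'])
E
```

```text
time: 6.5
tool_pos: [480.1, -172.9, 50.1]
tcp_rot: [-3.138, 0.0, 1.2]
contact_force: [-9.1, 1.2, 15.8]
grip_width: 0.3
6.5 [ 480.10177443 -172.86473769   50.07909282] [-9.10607617  1.22394785 15.81256628]
```

```bash
python3 -m inch '[[[0,0,0.004,0,0,0,1],[0,0,0.008,0,0,0,1],[0,0,0.012,0,0,0,1],[0,0,0.012,0,0,0,1],[0,0,0.012,0,0,0,1],[0,0,0.012,0,0,0,1],[0,0,0.012,0,0,0,1],[0,0,0.012,0,0,0,1],[0,0,0.012,0,0,0,1],[0,0,0.012,0,0,0,1]]]'; python3 - <<'E'
from h import *
for n in('scene','top'):cv2.imwrite(f'pics/{n}1.png',bot.capture(n)[:,:,::-1])
s=cv2.imread('pics/scene1.png')
cv2.imwrite('pics/s1c.png',cv2.resize(s[110:285,190:380],None,fx=3.4,fy=3.4,interpolation=cv2.INTER_CUBIC))
E
```

```text
time: 7.75
tool_pos: [480.2, -172.9, 49.8]
tcp_rot: [-3.139, 0.0, 1.201]
contact_force: [-15.3, 3.8, 36.3]
grip_width: 0.3
```

View pics/s1c.png

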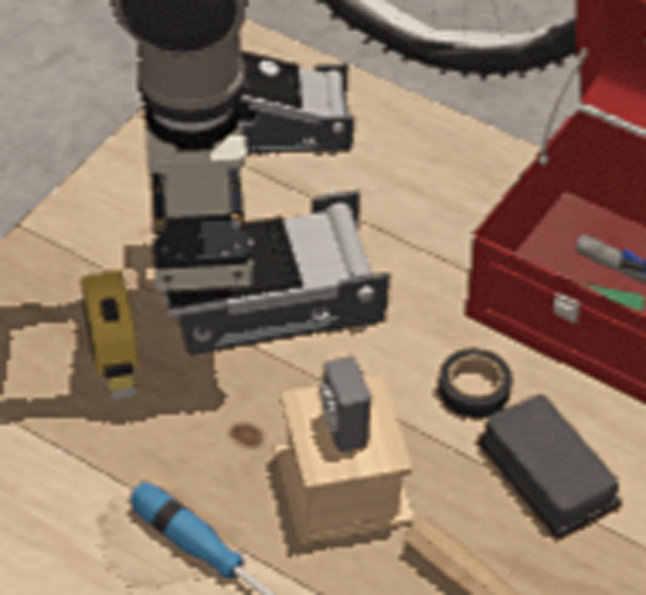

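The pedal is level and on its stop: about 20 N more force moved it only 0.3 mm. I retreat upward, then view the pedal and gauge together.

```bash
python3 -m inch '[[[0,0,-0.1,0,0,0,1],[0,0,-0.25,0,0,0,1],[-0.02,0.02,-0.5,0,0,0,1],[-0.07,0.1,-0.75,0,0,0,0],[-0.15,0.22,-0.9,0,0,0,-1],[-0.23,0.36,-1,0,0,0,-1],[-0.31,0.46,-1,0,0,0,-1],[-0.36,0.54,-1,0,0,0,-1],[-0.36,0.54,-1,0,0,0,-1],[-0.36,0.54,-1,0,0,0,-1]]]'; python3 - <<'E'
from h import *
o=bot.get_obs();print(o['time'],o['tool_pos'],o['tcp_rot'],o['contact_force'],o['joint_positions'])
im=bot.capture('wrist')[:,:,::-1]
cv2.imwrite('pics/w3.png',im);np.savez('w3.npz',p=o['tool_pos'],r=o['tcp_rot'])
E
```

```text
time: 9.1
tool_pos: [556.1, -279.0, 246.6]
tcp_rot: [-3.14, -0.001, 1.2]
contact_force: [0.0, -0.4, 0.4]
grip_width: 65.7
9.1 [ 556.09385166 -279.00992474  246.59216886] [-3.14025789e+00 -5.86555662e-04  1.20015254e+00] [ 0.01195622 -0.41868685  0.42798918] [-5.88286701e-01  5.13253554e-01  1.19805307e+00  2.87278481e-04
  1.43171596e+00 -1.78847966e+00]
```

View pics/w3.png

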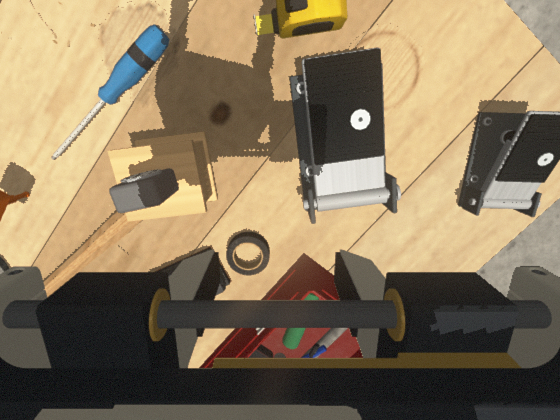

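```bash
python3 -m inch '[[[-0.05,0.02,0,0,0,0,-1],[-0.12,0.05,0,0,0,0,-1],[-0.22,0.08,0,0,0,0,-1],[-0.32,0.11,0,0,0,0,-1],[-0.4,0.14,0,0,0,0,-1],[-0.45,0.14,0,0,0,0,-1],[-0.45,0.14,0,0,0,0,-1],[-0.45,0.14,0,0,0,0,-1],[-0.45,0.14,0,0,0,0,-1],[-0.45,0.14,0,0,0,0,-1]]]'; python3 - <<'E'
from h import *
o=bot.get_obs();print(o['time'],o['tool_pos'],o['tcp_rot'],o['contact_force'],o['joint_positions'])
im=bot.capture('wrist')[:,:,::-1]
cv2.imwrite('pics/w4.png',im);np.savez('w4.npz',p=o['tool_pos'],r=o['tcp_rot'])
t=bot.capture('top')[:,:,::-1];cv2.imwrite('pics/top2.png',t)
t=bot.capture('scene')[:,:,::-1];cv2.imwrite('pics/scene2.png',t)
a=cv2.imread('pics/w3.png')
h=np.hstack([cv2.resize(a[120:220,105:205],None,fx=4,fy=4,interpolation=cv2.INTER_CUBIC),cv2.resize(im[120:220,150:250],None,fx=4,fy=4,interpolation=cv2.INTER_CUBIC)])
cv2.imwrite('pics/g34.png',h)
E
```

```text
time: 10.4
tool_pos: [550.2, -373.2, 247.5]
tcp_rot: [3.141, -0.0, 1.201]
contact_force: [0.1, -0.1, 0.3]
grip_width: 91.9
10.4 [ 550.16025003 -373.16459418  247.47697341] [ 3.14139559e+00 -9.84121556e-05  1.20070493e+00] [ 0.09689162 -0.13442543  0.27647195] [-7.11258670e-01  5.98968410e-01  1.04845185e+00  1.59145190e-04
  1.49401961e+00 -1.91197578e+00]
```

View pics/w4.png

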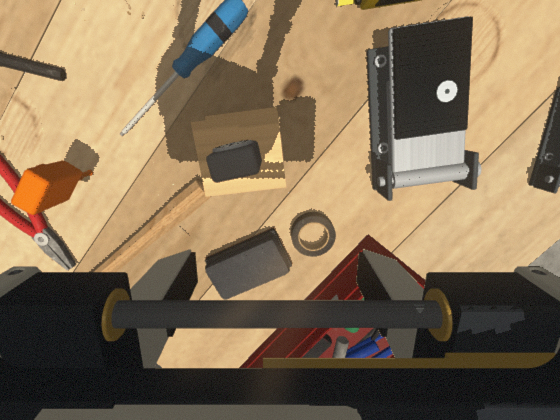

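View pics/g34.png

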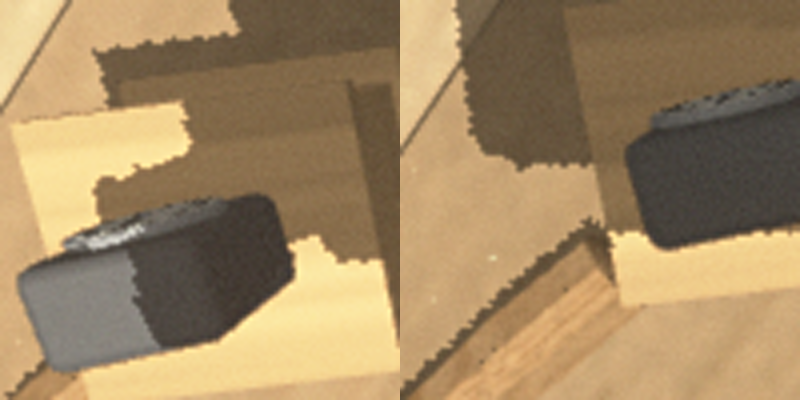

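The gauge body in this view is at about (234,160), still in its stand. I'll take a better crop.

```bash
python3 - <<'E'
import cv2
im=cv2.imread('pics/w4.png')
a=cv2.resize(im[100:200,185:295],None,fx=7,fy=7,interpolation=cv2.INTER_CUBIC)
a=cv2.convertScaleAbs(a,alpha=1.8)
cv2.imwrite('pics/g4.png',a[:600])
E
```

```text
(no output)
```

View pics/g4.png

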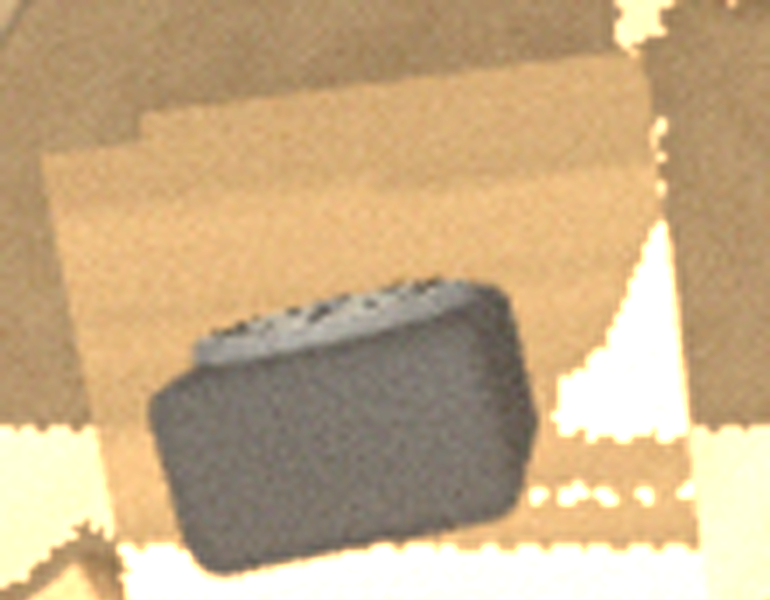

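```bash
python3 - <<'E'
from h import *
def L(n):
    f=np.load(n);return f['p'],f['r']
P2,P3,P4=[L(f'w{i}.npz') for i in(2,3,4)]
q=lambda s,ox,oy,P:(lambda x,y:ray('wrist',(x+.5)/s+ox-.5,(y+.5)/s+oy-.5,P))
A=q(3.2,40,60,P2);G2=lambda x,y:A(x-416,y)
G3=q(4,105,120,P3);G4=q(7,185,100,P4)
c=[('fl',(446,460),(15,275),(148,390)),('bl',(470,525),(55,375),(203,575)),('fr',(566,432),(130,248),(472,320)),('br',(594,500),(160,345),(518,508))]
for n,a,b,d in c: print(n,tri([G2(*a),G3(*b),G4(*d)]))
for G,i in((G2,1),(G3,2),(G4,3)):
    g=[onz(*G(*k[i]),134)for k in c]
    for a,b in((0,2),(1,3)): d=g[b]-g[a];print('yaw',np.arctan2(d[1],d[0])-np.pi/2,np.hypot(*d[:2]))
    for a,b in((1,0),(3,2)): d=g[b]-g[a];print('  yawx',np.arctan2(-d[1],-d[0]),np.hypot(*d[:2]))
    print(np.mean(g,0))
s=[onz(*G4(*k),75) for k in((42,155),(640,55),(120,610),(710,590))];print('stand',s);
# disc down
def blob(im,x0,y0,x1,y1,th):
    g=im[y0:y1,x0:x1].astype(int).min(2); m=(g>th).astype(np.uint8)
    n,l,st,cc=cv2.connectedComponentsWithStats(m); i=1+np.argmax(st[1:,4]); return cc[i]+[x0,y0],st[i]
R=[]
for n,cam,bx,P in(('w3','wrist',(345,105,376,133),P3),('w4','wrist',(433,77,461,105),P4),('top2','top',(228,188,248,208),None),('scene2','scene',(250,165,275,190),None)):
    b,st=blob(cv2.imread(f'pics/{n}.png'),*bx,110);r=ray(cam,*b,P);R.append(r);print(n,b,st,onz(*r,53))
print(tri(R),tri(R[:2]),tri(R[:3]))
E
```

```text
fl (array([ 483.88789636, -415.42770041,  130.86458084]), [np.float64(1.0541977528334645), np.float64(0.486114524050446), np.float64(0.8972373704242315)])
bl (array([ 506.66914054, -417.69050751,  134.22486392]), [np.float64(0.9592775444672317), np.float64(0.9242715584208773), np.float64(0.12070874914863185)])
fr (array([ 488.88530145, -374.69764751,  141.70374388]), [np.float64(5.67963457932733), np.float64(7.601800706230263), np.float64(2.1359730131541097)])
br (array([ 510.82080917, -378.04412574,  143.00373307]), [np.float64(6.085911582286172), np.float64(8.213436733949806), np.float64(2.4153596919202647)])
yaw -0.14359129076227717 39.57949974208408
yaw -0.1678459077541412 41.28294553091769
  yawx -0.24634407722282847 21.45384050440121
  yawx -0.16638136817340912 22.347691009319462
[ 498.4608307  -395.21291649  134.        ]
yaw -0.14346369920741386 27.41749173326589
yaw -0.0912752507758059 26.19765480099255
  yawx -0.15366666503090307 24.26160872848635
  yawx -0.20902252055670972 22.943037970123402
[ 497.20748712 -402.60130615  134.        ]
yaw -0.16222625512785016 41.485869667
[... 558 characters left out ...]
517.58817962 -167.46998221   53.        ]
top2 [237.6826087  198.69565217] [  0   0  20  20 230] [ 528.04026223 -165.47738617   53.        ]
scene2 [261.44921875 169.71484375] [  0   0  25  14 256] [ 543.85189355 -129.47944228   53.        ]
(array([ 515.97978814, -178.62809523,  100.41317609]), [np.float64(3.8921390072472586), np.float64(11.882913094298006), np.float64(7.514302110257179), np.float64(8.22875571567153)]) (array([ 517.6679997 , -167.18902716,   52.43655875]), [np.float64(0.004436983753075809), np.float64(0.0044369837531288625)]) (array([ 520.17220468, -168.14850013,   58.47546791]), [np.float64(3.2016480836541743), np.float64(3.675702060714896), np.float64(6.762755882448589)])
```

With the pedal down, two wrist views put the disc at (517.6,-167.3,52.4), so it is still locked. The gauge is centred at (498.2,-395.5) with yaw -0.155, and its top is at about 133. I move above the gauge and turn the tool.

```bash
python3 -m inch '[[[-0.03,-0.03,0.03,0,0,-0.05,-1],[-0.07,-0.07,0.08,0,0,-0.1,-1],[-0.11,-0.11,0.15,0,0,-0.16,-1],[-0.15,-0.15,0.22,0,0,-0.22,-1],[-0.18,-0.18,0.29,0,0,-0.27,-1],[-0.198,-0.202,0.36,0,0,-0.274,-1],[-0.198,-0.202,0.41,0,0,-0.274,-1],[-0.198,-0.202,0.41,0,0,-0.274,-1],[-0.198,-0.202,0.41,0,0,-0.274,-1],[-0.198,-0.202,0.41,0,0,-0.274,-1]]]';  python3 - <<'E'
from h import *
o=bot.get_obs();print(o['time'],o['tool_pos'],o['tcp_rot'],o['joint_positions'])
for n in('wrist','top'):cv2.imwrite(f'pics/{n}5.png',bot.capture(n)[:,:,::-1])
E
```

```text
time: 11.8
tool_pos: [498.4, -396.0, 165.9]
tcp_rot: [3.141, 0.001, 1.415]
contact_force: [-0.0, 0.3, -0.2]
grip_width: 91.8
11.8 [ 498.382415   -396.04392422  165.89516528] [3.14056738e+00 6.34330940e-04 1.41534075e+00] [-7.91831539e-01  5.94364070e-01  1.28134037e+00  1.03976160e-04
  1.26468666e+00 -2.20720388e+00]
```

View pics/wrist5.png

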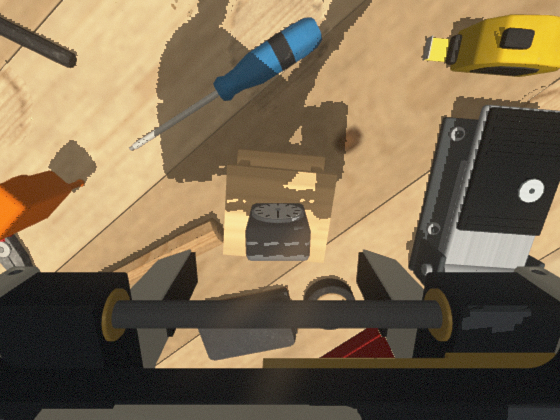

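The gauge is at column 278, central between the fingers, and its edges are square to the jaws. I descend and close.

```bash
python3 -m inch '[[[0,0,0.04,0,0,0,-1],[0,0,0.1,0,0,0,-1],[0,0,0.17,0,0,0,-1],[0,0,0.24,0,0,0,-1],[0,0,0.3,0,0,0,-1],[0,0,0.35,0,0,0,-1],[0,0,0.38,0,0,0,-1],[0,0,0.39,0,0,0,-1],[0,0,0.39,0,0,0,-1],[0,0,0.39,0,0,0,-1]]]'; python3 -m inch '[[[0,0,0,0,0,0,-0.6],[0,0,0,0,0,0,-0.3],[0,0,0,0,0,0,-0.1],[0,0,0,0,0,0,0.05],[0,0,0,0,0,0,0.3],[0,0,0,0,0,0,1],[0,0,0,0,0,0,1],[0,0,0,0,0,0,1],[0,0,0,0,0,0,1],[0,0,0,0,0,0,1]]]'
```

```text
time: 13.15
tool_pos: [498.2, -396.1, 87.8]
tcp_rot: [3.141, 0.0, 1.415]
contact_force: [-0.6, 0.1, 0.7]
grip_width: 92.1
time: 14.4
tool_pos: [498.0, -395.9, 87.3]
tcp_rot: [3.142, -0.0, 1.415]
contact_force: [-0.7, 1.2, -0.1]
grip_width: 44.1
```

```bash
python3 -m inch '[[[0,0,-0.03,0,0,0,1],[0,0,-0.08,0,0,0,1],[0,0,-0.15,0,0,0,1],[0,0,-0.23,0,0,0,1],[0,0,-0.31,0,0,0,1],[0,0,-0.39,0,0,0,1],[0,0,-0.45,0,0,0,1],[0,0,-0.49,0,0,0,1],[0,0,-0.5,0,0,0,1],[0,0,-0.5,0,0,0,1]]]'; python3 - <<'E'
from h import *
o=bot.get_obs();print(o['time'],o['tool_pos'],o['tcp_rot'],o['joint_positions'])
np.savez('w6.npz',p=o['tool_pos'],r=o['tcp_rot'])
for n in('wrist','scene'):cv2.imwrite(f'pics/{n}6.png',bot.capture(n)[:,:,::-1])
s=cv2.imread('pics/scene6.png')
cv2.imwrite('pics/s6c.png',cv2.resize(s[110:285,190:380],None,fx=3.4,fy=3.4,interpolation=cv2.INTER_CUBIC))
E
```

```text
time: 15.65
tool_pos: [497.8, -395.8, 186.9]
tcp_rot: [-3.141, -0.0, 1.415]
contact_force: [-0.5, -0.9, -1.8]
grip_width: 43.9
15.65 [ 497.82602643 -395.81778388  186.9353096 ] [-3.14108498e+00 -4.42350709e-04  1.41521979e+00] [-7.92184220e-01  5.77799970e-01  1.25126550e+00  5.57438412e-05
  1.31319837e+00 -2.20741834e+00]
```

View pics/s6c.png

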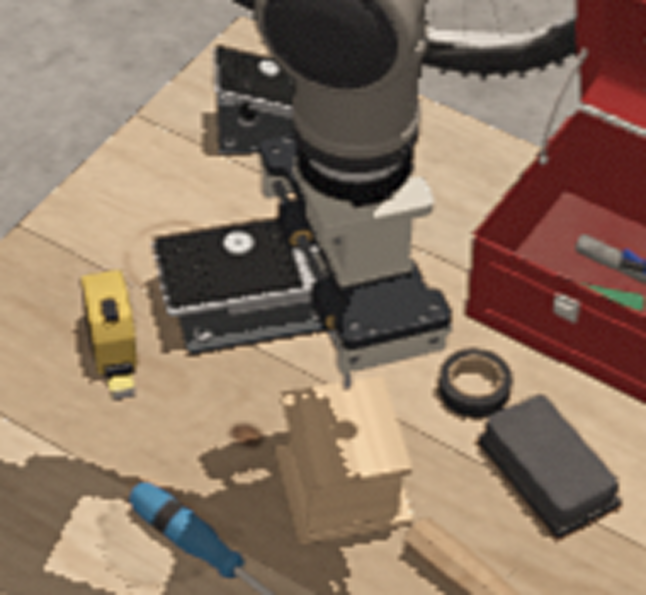

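View pics/wrist6.png

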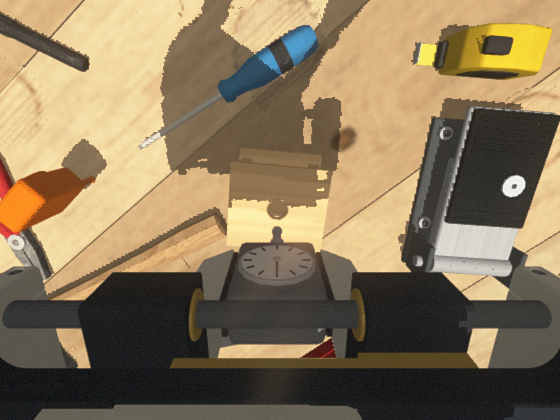

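The gauge is lifted clear and held. The plunger tip shows at about (277,231) above the hole, and the pedal is still level. Next I locate the tip in the tool frame.

```bash
python3 - <<'E'
from h import *
f=np.load('w6.npz');P=(f['p'],f['r']);R=Ro.from_euler('xyz',P[1]).as_matrix()
im=cv2.imread('pics/wrist6.png')
cv2.imwrite('pics/w6c.png',cv2.resize(im[190:300,215:340],None,fx=6,fy=6,interpolation=cv2.INTER_CUBIC)[:600])
for y in(-5,0,5): print(y,proj('wrist',P[0]+R@np.array([0,y,58.]),P),proj('wrist',P[0]+R@np.array([0,y,62.]),P))
E
```

```text
-5 [277.74510762 223.72665053] [277.72607559 221.88412087]
0 [277.73987857 229.97989333] [277.72105661 228.04859512]
5 [277.73471924 236.14975997] [277.71610347 234.13219479]
```

View pics/w6c.png

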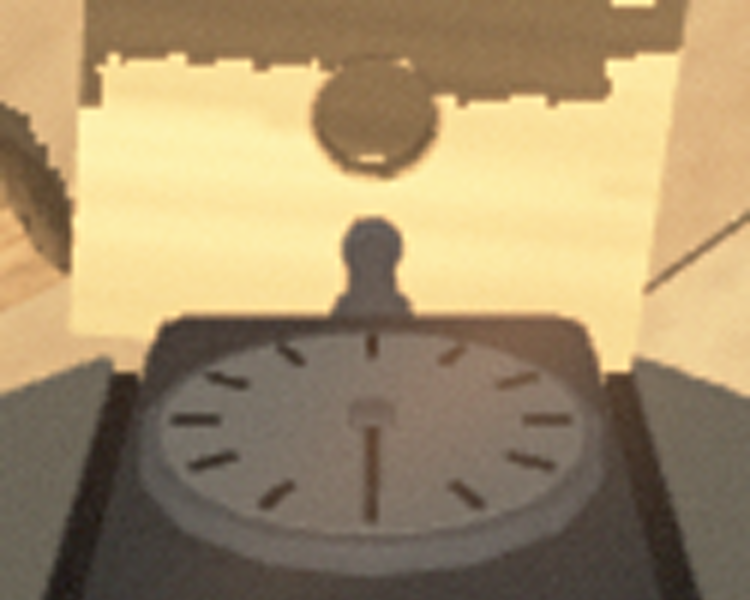

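```bash
python3 -m inch '[[[0.04,0,0,0,0,0,1],[0.12,-0.01,0,0,0,0,1],[0.24,-0.02,0,0,0,0,1],[0.38,-0.03,0,0,0,0,1],[0.54,-0.04,0,0,0,0,1],[0.7,-0.05,0,0,0,0,1],[0.82,-0.06,0,0,0,0,1],[0.91,-0.07,0,0,0,0,1],[0.95,-0.07,0,0,0,0,1],[0.95,-0.07,0,0,0,0,1]]]'; python3 - <<'E'
from h import *
o=bot.get_obs();print(o['time'],o['tool_pos'],o['tcp_rot'],o['contact_force'])
np.savez('w7.npz',p=o['tool_pos'],r=o['tcp_rot'])
cv2.imwrite(f'pics/w7.png',bot.capture('wrist')[:,:,::-1])
E
```

```text
time: 17.0
tool_pos: [513.7, -205.8, 187.4]
tcp_rot: [3.141, 0.0, 1.416]
contact_force: [-0.3, -1.6, -1.3]
grip_width: 43.9
17.0 [ 513.69234115 -205.82741355  187.38249346] [3.14136766e+00 1.77408316e-04 1.41588410e+00] [-0.26695322 -1.55244097 -1.32480781]
```

View pics/w7.png

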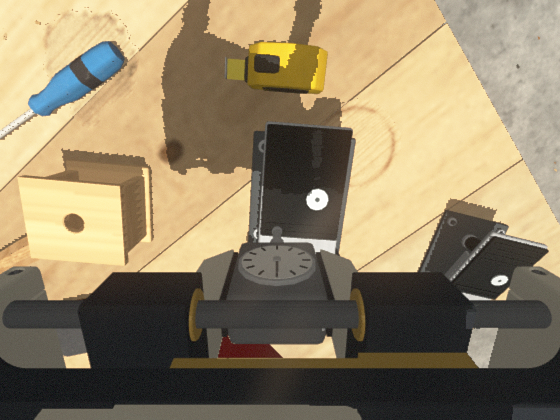

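```bash
python3 - <<'E'
from h import *
f=np.load('w7.npz');P=(f['p'],f['r']);R=Ro.from_euler('xyz',P[1]).as_matrix()
g=cv2.imread('pics/w7.png')[187:214,303:333].min(2);m=(g>110).astype(np.uint8)
n,l,st,c=cv2.connectedComponentsWithStats(m);i=1+np.argmax(st[1:,4]);b=c[i]+[303,187];print(b,st[i])
d=onz(*ray('wrist',*b,P),53);print(d)
tip=P[0]+R@[-.4,.8,62.];print(tip,'move tool',R.T@(d-tip),(R.T@(d-tip))/200)
E
```

```text
[316.86684073 199.25065274] [  3   2  23  22 383]
[ 517.49517711 -167.25302179   53.        ]
[ 514.43312933 -206.35907818  125.38274696] move tool [39.12305878 -3.02470952 72.37512863] [ 0.19561529 -0.01512355  0.36187564]
```

```bash
python3 -m inch '[[[0.04,0,0,0,0,0,1],[0.1,-0.005,0.02,0,0,0,1],[0.15,-0.01,0.06,0,0,0,1],[0.18,-0.015,0.12,0,0,0,1],[0.195,-0.015,0.18,0,0,0,1],[0.195,-0.015,0.23,0,0,0,1],[0.195,-0.015,0.27,0,0,0,1],[0.195,-0.015,0.3,0,0,0,1],[0.195,-0.015,0.3,0,0,0,1],[0.195,-0.015,0.3,0,0,0,1]]]'; python3 - <<'E'
from h import *
o=bot.get_obs();print(o['time'],o['tool_pos'],o['tcp_rot'],o['contact_force'])
np.savez('w8.npz',p=o['tool_pos'],r=o['tcp_rot'])
a=bot.capture('wrist')[:,:,::-1];s=bot.capture('scene')[:,:,::-1]
cv2.imwrite('pics/w8c.png',np.hstack([cv2.resize(a[180:270,230:325],None,fx=4.2,fy=4.2,interpolation=cv2.INTER_CUBIC),cv2.resize(s[140:230,220:315],None,fx=4.2,fy=4.2,interpolation=cv2.INTER_CUBIC)]))
E
```

```text
time: 18.3
tool_pos: [516.9, -167.2, 127.6]
tcp_rot: [3.141, 0.0, 1.415]
contact_force: [-1.3, -0.2, -1.2]
grip_width: 44.2
18.3 [ 516.86316052 -167.22262396  127.60316852] [3.14092273e+00 7.78033908e-05 1.41505998e+00] [-1.27614067 -0.18329781 -1.15797344]
```

View pics/w8c.png

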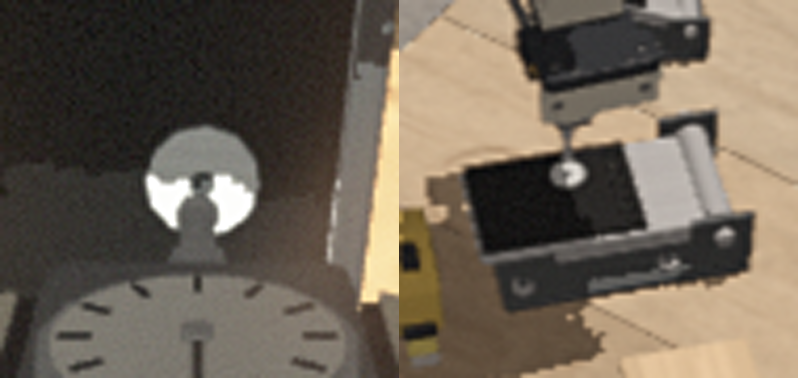

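The tip is right over the disc's centre dot in both views, with a gap of about 12 mm. I descend slowly and watch the force.

```bash
python3 -m inch '[[[0,0,0.008,0,0,0,1],[0,0,0.018,0,0,0,1],[0,0,0.028,0,0,0,1],[0,0,0.038,0,0,0,1],[0,0,0.046,0,0,0,1],[0,0,0.052,0,0,0,1],[0,0,0.056,0,0,0,1],[0,0,0.058,0,0,0,1],[0,0,0.058,0,0,0,1],[0,0,0.058,0,0,0,1]]]'; python3 -m inch '[[[0,0,0.003,0,0,0,1],[0,0,0.006,0,0,0,1],[0,0,0.009,0,0,0,1],[0,0,0.012,0,0,0,1],[0,0,0.015,0,0,0,1],[0,0,0.018,0,0,0,1],[0,0,0.02,0,0,0,1],[0,0,0.02,0,0,0,1],[0,0,0.02,0,0,0,1],[0,0,0.02,0,0,0,1]]]'
```

```text
time: 19.65
tool_pos: [516.7, -167.1, 115.7]
tcp_rot: [3.141, -0.0, 1.415]
contact_force: [0.7, -0.3, -1.0]
grip_width: 43.9
time: 20.9
tool_pos: [516.7, -167.1, 111.7]
tcp_rot: [3.141, -0.0, 1.415]
contact_force: [0.3, 0.4, 1.0]
grip_width: 43.8
```

Contact: the force rose by about 2 N. I go 2.4 mm further to the half-way point and check.

```bash
python3 -m inch '[[[0,0,0.002,0,0,0,1],[0,0,0.004,0,0,0,1],[0,0,0.006,0,0,0,1],[0,0,0.008,0,0,0,1],[0,0,0.01,0,0,0,1],[0,0,0.012,0,0,0,1],[0,0,0.012,0,0,0,1],[0,0,0.012,0,0,0,1],[0,0,0.012,0,0,0,1],[0,0,0.012,0,0,0,1]]]'; python3 - <<'E'
from h import *
F=[]
o=bot.get_obs();P=(o['tool_pos'],o['tcp_rot']);F.append(o['contact_force'])
a=bot.capture('wrist')[:,:,::-1];F.append(bot.get_obs()['contact_force']);s=bot.capture('scene')[:,:,::-1];F.append(bot.get_obs()['contact_force'])
for i in range(6):bot.capture('top');F.append(bot.get_obs()['contact_force'])
print(bot.get_obs()['time'],P,np.mean(F,0),np.std(F,0))
cv2.imwrite('pics/w9c.png',np.hstack([cv2.resize(a[180:270,230:325],None,fx=4.2,fy=4.2,interpolation=cv2.INTER_CUBIC),cv2.resize(s[140:230,220:315],None,fx=4.2,fy=4.2,interpolation=cv2.INTER_CUBIC)]))
R=Ro.from_euler('xyz',P[1]).as_matrix()
for z in(62,60,58,56,54,52,50):print(z,proj('wrist',P[0]+R@[-.4,.8,z-4.],P),end=' ')
print(proj('wrist',[517.5,-167.25,53],P))
E
```

```text
time: 22.15
tool_pos: [516.7, -167.1, 109.3]
tcp_rot: [3.141, -0.0, 1.415]
contact_force: [0.5, -0.6, 1.5]
grip_width: 44.2
22.55 (array([ 516.70485884, -167.07477771,  109.33385993]), array([ 3.14142481e+00, -5.10943813e-05,  1.41520566e+00])) [ 0.12174363 -0.29602429  2.01654896] [0.55144376 0.22782729 0.49558053]
62 [277.20628815 230.97319185] 60 [277.21151263 231.96993758] 58 [277.21682416 232.98329058] 56 [277.22222493 234.01366939] 54 [277.22771721 235.06150673] 52 [277.23330334 236.12725011] 50 [277.23898576 237.21136246] [277.67627234 231.80620412]
```

View pics/w9c.png

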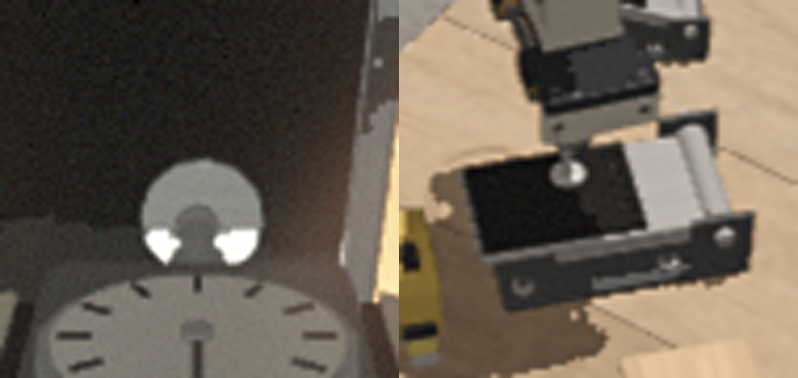

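All three checks agree. The ball's image position gives the plunger about 5.7 mm in, the TCP height gives 6 mm, and the force rise of about 3.3 N is the half-way value. The tip covers the disc's centre dot, the pedal is level and the gauge upright, so I hand in.

```bash
python3 - <<'E'
from plant import bot
print(bot.close_job());o=bot.get_obs();print(o['time'],o['tool_pos'],o['tcp_rot'],o['contact_force'],o['grip_width'])
E
```

```text
the job is handed in; nothing more can be done
None
the job is handed in; nothing more can be done
```

The job is handed in, with the gripper still holding the gauge upright on the locked pedal's disc. No verdict was reported.

**What I did:** I pressed the large pedal down with the shut fingers until it met its stop; pushing about 20 N harder moved it only 0.3 mm. It stayed down when I let go. Then I lifted the grey gauge about 100 mm out of its stand, carried it over the disc and lowered it gently. The last reading was at 22.6 s of the 61 s allowed.

**Last checks:**
- **Pedal:** level in the scene view after the gauge was set down. The two wrist views after release put the disc top at 52.4 mm (53 mm expected).
- **Tip:** on the disc's centre to within about 1 mm by the wrist camera, with the tool within 0.001 rad of vertical.
- **Plunger:** about 6 mm in, by tool height and by the ball's place in the picture. The force rise of about 3.3 N agrees, though single readings scatter by 0.5 N or so.
- **Grip:** 44 mm opening, firm.
- **Bystanders:** the arm did not touch any of the four, and they lay in place in the views I looked at. I made no final measured check of their positions.

**What disagreed:**
- My disc measurements from the top and scene cameras, taken with the pedal down, did not fit because the arm and other bright areas spoiled the masks. I used the wrist camera for those instead.
- Two corners of the gauge's top were spoiled by a shadow in one wrist view, and I left that view out.

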